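Turn over the square-window film holder under the low shelf

TASK

Two hinged film holders lie on light boxes beneath the low shelf. Turn over the one with the single square window (its handle ends in a ball) by its handle, until it lies fully flat on the other side of its light box, and let go. Leave the strip holder with the T-ended handle, the film can and the loupe as they are, and do not knock the shelf.

Things in the scene. Friction and masses are not known exactly. Their poses are not given: they have to be found in the camera images.
- square_holder (a joint): Hinge of the holder to turn over: dark steel plate 140 x 82 x 6 mm with one square window about 60 mm wide, beneath the shelf. 0 rad: flat on the left (+y) half of its light box; 1.57: upright; 3.14: flat on the right (-y) half (end stop). Starts at 0 to 0.3. Stiff: it stays where left; moving the handle takes about 4 to 6 N.
- square_holder_handle (a point): Grasp point on the square-window holder's handle: level round aluminium bar, 12 mm diameter, parallel to the hinge line and 75 mm from it, ending in a 24 mm ball centred 39 mm nearer the robot. The point lies 75 mm in front of the shelf's edge, 65 mm in front of plate and light box, 55 mm above the table when flat. x: along the bar, away from the robot. The bar can turn in the fingers.
- square_holder_hinge (a point): Fixed centre of the handle point's arc: on the square-window holder's hinge line, in the air in front of the light box, 55 mm above the table. x: along the hinge line, away from the robot; y: left, towards the handle at joint 0; z: up. The handle goes from +y over the top (75 mm above this) to -y.
- strip_holder_handle (a point): Same kind of point on the handle of the other holder, to be left alone: same plate size but with three small windows in a strip, and a handle bar ending in a 44 mm crosspiece (T). The two holders stand side by side, 260 mm apart, in either order.
- low_shelf: Low wooden shelf on two end panels over both light boxes: 120 deep (x) x 620 wide (y), board 16 mm thick with its underside 170 mm above the table; small boxes up to 35 mm tall stand on its rear part at both ends. Origin on the table under its centre; x away from the robot. The plates pass about 20 mm under the board.
- film_can: Loose black film can, 32 mm diameter, 50 mm tall, standing on the table to the left of the shelf; origin at its underside. Bystander.
- loupe: Loose black magnifier (loupe), 48 mm diameter, 40 mm tall, on the table to the right of the shelf; origin at its underside. Bystander.

How it is judged:
At the end, for the whole second after the job is handed in: The square-window holder lies at rest, turned over to the right side of its light box, within 10 degrees of flat (joint above 2.96 rad); the strip holder's handle is within 20 mm, the film can and the loupe each within 30 mm of where they were (value of joint square_holder above 2.96 rad and velocity of joint square_holder between -0.1 and 0.1 rad/s and distance of strip_holder_handle from where it was at the start of the episode below 0.02 m and distance of each of film_can, loupe from where it was at the start of the episode below 0.03 m); the robot touches nothing.
It fails at once if the strip holder is moved (its handle by more than 20 mm) (distance of strip_holder_handle from where it was at the start of the episode above 0.02 m).
It fails at once if the film can or the loupe is moved by more than 30 mm (distance of any of film_can, loupe from where it was at the start of the episode above 0.03 m).
It fails at once if the robot knocks the low shelf (more than 5 N) (contact force between any of the arm, the fingers and low_shelf above 5 N).
It also fails if it takes over 40 s, if anything falls off the work surface, if the arm or the gripper's body presses on something with over 40 N, if the wrist force passes 120 N, or if a joint passes its speed limit or range.

ROBOT

A 7-joint arm with a two-finger parallel gripper is mounted at the origin on the work surface. World frame = base frame: x ahead of the robot, y to its left, z up, the work surface at z = 0. Lengths are in m, angles in rad, forces in N, time in s.
With the tool pointing down it reaches from about 0.425 to 1.025 m from the base axis. Payload 9.4 kg.
Tool frame: the origin (TCP) lies at the very end of the fingers, on their centre line; the grasp point (between the pads) lies 19 mm behind it; z points along the fingers, x is the direction in which the jaws open and shut, and the axes are right-handed (so a half turn about z gives the same grasp; the last joint's range is limited). The gripper opens to 85 mm and grips with 20 to 120 N. Pads are 22 mm wide; open, the fingers measure 114 mm over their backs; the gripper's body (76 mm by 85 mm) begins 54 mm behind the grasp point. The pads swing forward as they close: fully open they stand 13 mm farther back than shut.
Start: joints at [1.077, 0.599, -0.003, 1.599, 0.002, 0.943, -0.08], TCP at [0.293, -0.663, 0.231] pointing down, gripper open.
Joint ranges: [-2.57, 2.57], [-0.35, 1.97], [-1.29, 1.29], [0.11, 2.56], [-1.05, 4.19], [0.11, 1.86], [-2.63, 2.63]. Speed limits (rad/s): [2.22, 2.22, 3.01, 3.01, 3.14, 3.14, 3.14].

INTERFACE

Orientations are given as a unit quaternion [w, x, y, z].
In Python, from station import robot gives the robot as it stands. The module is installed in compiled form; this text tells all that it offers. Calls block until the motion is done:
- robot.move_ptp(position, orientation): joint-space move of the TCP to a pose.
- robot.line_to(position, vel=0.15, rotation=None, guard=None): straight line of the TCP; rotation=None keeps the orientation; vel is the mean speed in m/s. With guard (N) it stops when the force on the tool has changed by that much, and returns True; else False.
- robot.goto_joints(angles): joint-space move.
- robot.grip(opening, newtons=None): opening from 0.0 (shut) to 1.0 (fully open); newtons is the grip in N (None keeps the last); returns when the fingers have stopped.
- robot.wait(seconds).
- robot.solve_ik(position, orientation): joint angles nearest the present ones, or None.
- robot.read_state(): the state.
- robot.camera(name): name is "side" or "top" or "wrist"; returns the picture (384x512x3 uint8, red, green, blue); there is no depth.
- robot.camera_params(name): a dict with "fx", "fy", "cx", "cy" (pixels), "k1" (the pictures are not rectified: a ray, as slopes to the right and down, at radius r is drawn at 1 + k1 r^2 times it, then the intrinsics apply), "R" (3x3) and "t" (3): a world point X has camera coordinates R X + t; the wrist camera has in their place "T_tool_cam" (4x4, takes a point from camera to tool coordinates, whose origin is the TCP and whose axes are the tool frame's). Camera axes: x right, y down, z forward; pixel columns grow to the right and rows downward; lengths in m; the calibration is good to about 2 mm. A picture is of the moment at which its call begins: read the wrist's pose just before it. camera_params takes no time and is no camera call.
A pose or a line that the arm cannot do raises robot.PlanningError and nothing moves.
- robot.hand_in(): hands the job in, once; it reports no verdict.
Trained networks look in the newest picture that a camera, given by its name, has taken for a name from the list of things; names that differ only in an ending like _2 or _b are one class to them, and where a whole thing is asked for, a point or a joint stands for the part that bears it (a point fixed in the world has none). Each returns a list of dicts, best first, with "conf" (0 to 1); they miss things now and then, are a little off and sometimes report something else, mostly with a low value. They report only what shows in the picture. A call takes as long as a camera call.
- robot.trace(camera, name): "pixels" (384x512 bool, what is visible of it) and "extent" ([left, top, right, bottom] in pixels, round what is visible of it).
- robot.mark_of(camera, name): "centre" ([column, row] in pixels: a listed point, or the origin of a listed thing).
The state is a dict: "time_s": time; "joint_pos": joint angles; "qd": joint speeds; "tau": joint torques, N m; "tool_pos": TCP position; "eef_rot": TCP orientation; "contact_force": force on the tool from outside, world axes, zero at the start; "ft_torque": the same for the moment, N m; "width": opening from 0.0 (shut) to 1.0 (fully open).
Only numpy, scipy, OpenCV 4.12 (cv2) and the standard library are available. Lean on these libraries where they do the work, as an engineer would, in place of code of your own. Each camera call takes 0.05 s, during which the arm holds its last target. There are 200 camera calls.

## Working session

There is one attempt and no reset: what is moved stays moved. The work goes in short steps, each a Python script; the robot and the scene stay as the last script left them, time stands still between calls to the robot, and variables do not carry over. Pictures are saved under pics/ and viewed, about 8 in all and at most 12, crops included, and the job is handed in when it is done.

```bash
mkdir -p pics
python3 - <<'E'
from station import robot
import cv2,numpy as np
ims=[]
for c in("side","top"):
    im=robot.camera(c);ims.append(im)
    cv2.imwrite(f"pics/{c}0.png",cv2.resize(im[:,:,::-1],(768,576)))
    p=robot.camera_params(c);print(c,{k:np.round(v,3).tolist() for k,v in p.items()})
    for n in("square_holder_handle","square_holder_hinge","strip_holder_handle","low_shelf","film_can","loupe"):
        print(n,[(np.round(d["centre"],1).tolist(),round(d["conf"],2)) for d in robot.mark_of(c,n)][:3])
    print([(np.round(d["extent"]).tolist(),round(d["conf"],2)) for d in robot.trace(c,"square_holder")][:3])
s=robot.read_state();print(s)
E
```

```text
side {'fx': 348.899, 'fy': 348.899, 'cx': 256.039, 'cy': 195.037, 'k1': -0.065, 'R': [[0.806, 0.592, -0.003], [0.537, -0.732, -0.42], [-0.251, 0.336, -0.908]], 't': [-0.476, -0.254, 1.369]}
square_holder_handle [([268.5, 140.1], 0.71)]
square_holder_hinge []
strip_holder_handle [([228.1, 190.6], 0.56)]
low_shelf []
film_can []
loupe [([186.3, 294.7], 0.46)]
[([260.0, 135.0, 322.0, 187.0], 0.51), ([257.0, 139.0, 320.0, 212.0], 0.22)]
top {'fx': 445.869, 'fy': 445.869, 'cx': 259.257, 'cy': 199.245, 'k1': -0.117, 'R': [[-0.018, -1.0, 0.015], [-0.984, 0.015, -0.179], [0.178, -0.018, -0.984]], 't': [0.021, 0.567, 1.113]}
square_holder_handle [([172.4, 232.7], 0.87)]
square_holder_hinge []
strip_holder_handle [([274.9, 234.4], 0.76)]
low_shelf [([392.9, 197.0], 0.53)]
film_can [([108.1, 220.7], 0.48)]
loupe [([395.2, 195.7], 0.66)]
[([166.0, 196.0, 204.0, 253.0], 0.89)]
{'time_s': 0.8, 'joint_pos': array([ 1.07730141,  0.5992659 , -0.00255   ,  1.59939504,  0.00179239,
        0.94289699, -0.07979724]), 'qd': array([-1.86371024e-03, -7.40872179e-04, -8.08686225e-05, -1.18940039e-04,
       -1.91317792e-03,  1.10478767e-04,  1.35902807e-03]), 'tau': array([-7.96766581e-04, -7.76116347e+01,  1.56294677e+00, -2.58367234e+01,
        1.23965327e-02,  2.02736061e-03, -2.21216828e-05]), 'tool_pos': array([ 0.29352889, -0.66292606,  0.23130043]), 'eef_rot': array([ 1.42126396e-05,  8.38119291e-01, -5.45486987e-01,  1.33309312e-05]), 'contact_force': array([ 0.35206773,  0.12345557, -0.58076559]), 'ft_torque': array([-0.03627891,  0.03454251, -0.021209  ]), 'width': 1.0002168155764315}
```

View pics/top0.png

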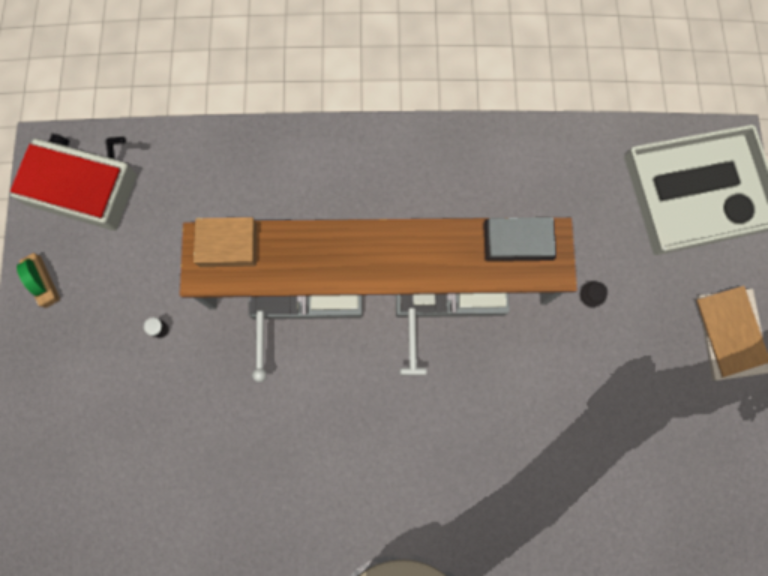

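View pics/side0.png

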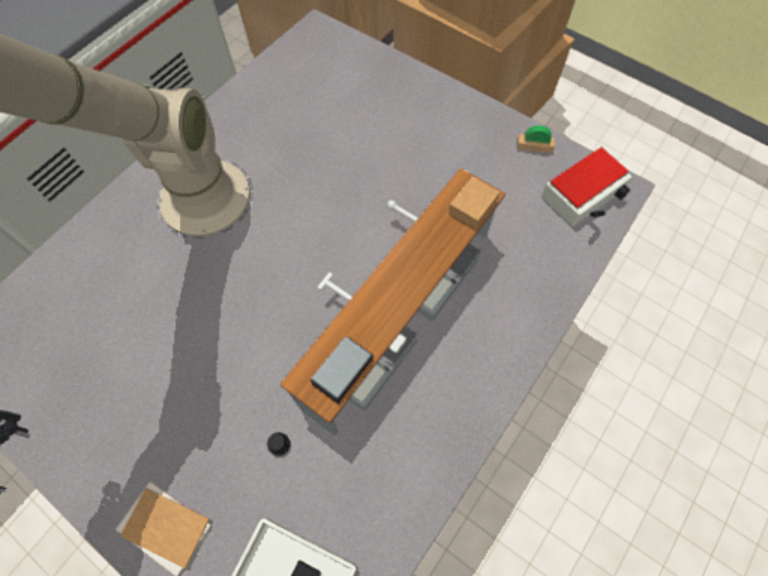

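```bash
cat > h.py <<'E'
from station import robot
import cv2,numpy as np
from scipy.spatial.transform import Rotation as Ro
from scipy.optimize import least_squares
def pose(c,s=None):
    p=robot.camera_params(c)
    if "R" in p: return p,np.array(p["R"]),np.array(p["t"])
    q=np.array(s["eef_rot"]); W=np.eye(4); W[:3,:3]=Ro.from_quat(q[[1,2,3,0]]).as_matrix(); W[:3,3]=s["tool_pos"]
    M=np.linalg.inv(W@np.array(p["T_tool_cam"])); return p,M[:3,:3],M[:3,3]
def proj(P,X):
    p,R,t=P; c=R@np.asarray(X,float)+t; u=c[:2]/c[2]; u=u*(1+p["k1"]*(u@u))
    return np.array([p["fx"]*u[0]+p["cx"],p["fy"]*u[1]+p["cy"]])
def solve(obs,x0=(.6,0,.06)):
    """obs: list of (P,pixel)"""
    r=least_squares(lambda X:np.concatenate([proj(P,X)-px for P,px in obs]),x0)
    return r.x,np.abs(r.fun).max()
def on_z(P,px,z):
    r=least_squares(lambda a:proj(P,[a[0],a[1],z])-px,[.6,0]); return np.array([*r.x,z])
def q_of(R): x=Ro.from_matrix(R).as_quat(); return x[[3,0,1,2]]
E
python3 - <<'E'
from h import *
T=pose("top");S=pose("side")
for n,a,b in(("sq",(172.4,232.7),(268.5,140.1)),("strip",(274.9,234.4),(228.1,190.6)),("loupe",(395.2,195.7),(186.3,294.7))):
    print(n,solve([(T,a),(S,b)]),on_z(T,a,.055))
print(on_z(T,(108.1,220.7),0))
E
```

```text
sq (array([0.47913777, 0.23188277, 0.07750336]), np.float64(0.7417043912539611)) [0.48245186 0.23697588 0.055     ]
strip (array([ 0.47629902, -0.02111576,  0.07049865]), np.float64(2.980024046780784)) [ 0.47420691 -0.02650189  0.055     ]
loupe (array([ 0.57926349, -0.35981604,  0.01498241]), np.float64(0.7887081764138486)) [ 0.57072921 -0.34801009  0.055     ]
[0.52321604 0.42429237 0.        ]
```

Both pictures show the ball handle on the left: its bar end is at about (259,376) in the top view. The T handle is on the right at (413,372), and the film can and loupe are outside the shelf ends. So the square holder is the left one. Next I'll get its yaw from the shelf edge, then take a close look with the wrist camera.

Run:
```python
from h import *
T=pose("top")
a=on_z(T,np.array([181,296])/1.5,.186);b=on_z(T,np.array([576,291])/1.5,.186);print(a,b,np.linalg.norm(a-b))
d=a-b;yaw=np.arctan2(-d[0],d[1]);print("yaw deg",np.degrees(yaw))
ball=on_z(T,np.array([259,376])/1.5,.077);print("ball",ball)
print(robot.camera_params("wrist")["T_tool_cam"])
c,s=np.cos(yaw),np.sin(yaw)
for sg in(1,-1):
    X=np.array([-s,c,0])*sg;Z=np.array([0,0,-1.]);q=q_of(np.c_[X,np.cross(Z,X),Z])
    print(sg,q,[np.round(r,2) if (r:=robot.solve_ik(p,q)) is not None else None for p in([.47,.23,.3],[.48,.23,.05],[.48,.16,.12],[.48,.085,.036])])
```

```text
[0.55209818 0.33596104 0.186     ] [ 0.55092101 -0.27762045  0.186     ] 0.6135826209880743
yaw deg -0.10992357330823645
ball [0.43483484 0.2317992  0.077     ]
[[ 9.99999606e-01 -2.87138123e-04 -8.39755875e-04  3.11394956e-05]
 [ 4.98346659e-04  9.64630436e-01  2.63605527e-01 -6.71613628e-02]
 [ 7.34362879e-04 -2.63605842e-01  9.64630199e-01 -1.41743789e-01]
 [ 0.00000000e+00  0.00000000e+00  0.00000000e+00  1.00000000e+00]]
1 [0.         0.70778476 0.70642815 0.        ] [array([ 0.3 ,  0.55, -1.27,  1.93,  0.59,  1.11,  0.36]), array([-0.13,  0.73, -0.63,  2.15,  0.87,  0.54,  0.15]), array([ 0.02,  0.59, -0.65,  2.17,  0.65,  0.59,  0.46]), array([-0.04,  0.68, -0.36,  2.27,  0.77,  0.32,  0.5 ])]
-1 [ 0.         -0.70642815  0.70778476  0.        ] [array([-0.19,  0.31, -0.48,  1.95,  0.18,  0.92, -2.34]), array([-0.59,  0.65,  0.05,  2.18, -0.1 ,  0.31, -2.02]), array([-0.46,  0.51,  0.04,  2.2 , -0.05,  0.43, -1.96]), array([-0.35,  0.66,  0.09,  2.29, -0.27,  0.2 , -1.59])]
```

Run:
```python
from h import *
pi=np.pi
robot.goto_joints([1.077,.3,0,1.75,0,pi-2.05,-.08])
robot.goto_joints([-.45,.3,0,1.93,0,pi-2.23,1.1])
yaw=0;X=np.array([0,1.,0]);Z=np.array([0,0,-1.]);q=q_of(np.c_[X,np.cross(Z,X),Z])
robot.move_ptp([.465,.23,.24],q)
s=robot.read_state();print(s["time_s"],s["joint_pos"].round(2),s["tool_pos"],s["contact_force"])
im=robot.camera("wrist");cv2.imwrite("pics/w1.png",cv2.resize(im[:,:,::-1],(768,576)))
W=pose("wrist",s)
for n in("square_holder_handle","strip_holder_handle"):
    for d in robot.mark_of("wrist",n)[:2]: print(n,d,on_z(W,d["centre"],.055),on_z(W,d["centre"],.077))
```

```text
4.825 [-0.55  0.34 -0.03  2.06  0.01  0.74  0.99] [0.46477572 0.22987437 0.23956753] [ 0.85751698  0.36622951 -0.17745427]
strip_holder_handle {'centre': [31.9, 185.5], 'conf': 0.61} [ 0.48216779 -0.03496409  0.055     ] [ 0.47655082 -0.01709277  0.077     ]
```

View pics/w1.png

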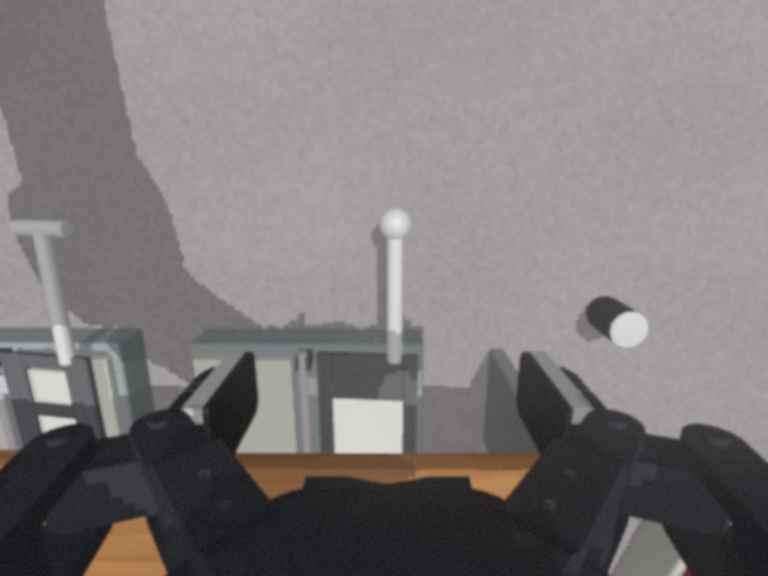

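The plate on this arm has the single square window, and its ball is at (396,223). The hinge spine is at about (304,358) and the strip holder is on the far left. Next I triangulate the ball and the hinge.

Run:
```python
from h import *
s=robot.read_state();W=pose("wrist",s);T=pose("top");S=pose("side")
px=lambda a,b:np.array([a,b])/1.5
print("ball",solve([(W,px(396,223)),(T,px(259,376)),(S,px(391,205))]),solve([(W,px(396,223)),(T,px(259,376))]))
print("handle T+S",solve([(T,(172.4,232.7)),(S,(268.5,140.1))]))
for z in(.045,.055): print("spine",on_z(W,px(304,358),z),"top view spine",on_z(T,px(304,305),z))
print("bar near ball/far",on_z(W,px(395,240),.077),on_z(W,px(394,330),.077), "TS shelf",on_z(W,px(384,455),.186))
```

```text
ball (array([0.44031684, 0.23637688, 0.05950605]), np.float64(1.6863047947954044)) (array([0.44039109, 0.23647344, 0.05980726]), np.float64(1.7232150007409928))
handle T+S (array([0.47913777, 0.23188277, 0.07750336]), np.float64(0.7417043912539611))
spine [0.55620796 0.16007335 0.045     ] top view spine [0.55969471 0.16030273 0.045     ]
spine [0.55157711 0.16213585 0.055     ] top view spine [0.55795661 0.15919917 0.055     ]
bar near ball/far [0.45100071 0.2357145  0.077     ] [0.51878961 0.23514338 0.077     ] TS shelf [0.54639461 0.22809408 0.186     ]
```

Run:
```python
from h import *
s0=robot.read_state();W0=pose("wrist",s0)
robot.line_to([.465,.236,.12])
s=robot.read_state();W=pose("wrist",s)
im=robot.camera("wrist");cv2.imwrite("pics/w2.png",cv2.resize(im[:,:,::-1],(768,576)))
print(s["tool_pos"],s["time_s"])
for d in robot.mark_of("wrist","square_holder_handle")[:2]: print(d)
```

```text
[0.46548791 0.23604988 0.12064466] 5.925
```

View pics/w2.png

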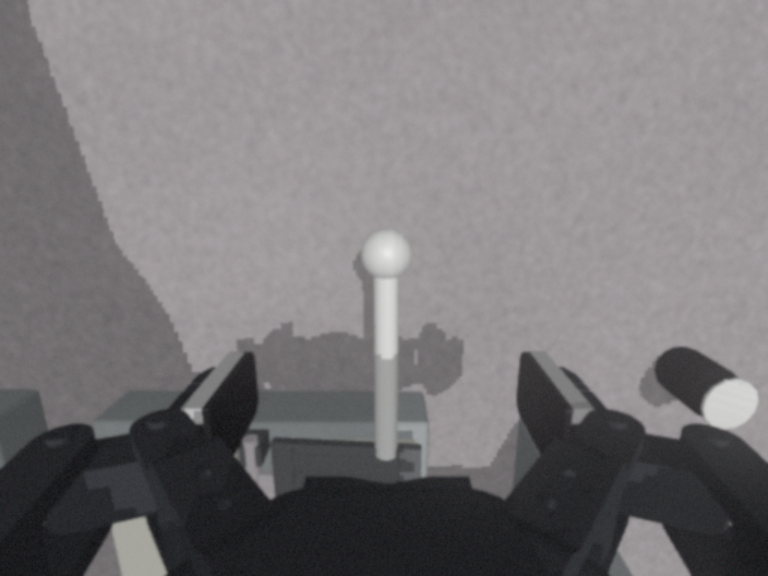

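The ball is at (386,255), about 49 px wide, and the bar is centred between the open fingers. The film can is well to the side. I'll get the height from the two wrist views and grasp.

Run:
```python
from h import *
s=robot.read_state();W=pose("wrist",s)
import copy
s0=dict(s);s0["tool_pos"]=np.array([.46478,.22987,.23957]);W0=pose("wrist",s0)
px=lambda a,b:np.array([a,b])/1.5
b,e=solve([(W,px(386,255)),(W0,px(396,223))]);print(b,e)
b,e=solve([(W,px(386,255)),(W0,px(396,223)),(pose("top"),px(259,376)),(pose("side"),px(391,205))]);print(b,e, "size depth",W[0]["fx"]*.024/(49/1.5),"cam z",(-W[1].T@W[2])[2])
z=float(np.clip(b[2],.055,.077));hx=b[0]+.039;hy=b[1];print(hx,hy,z)
robot.line_to([hx,hy,.12])
print(robot.line_to([hx,hy,z-.019],vel=.06,guard=12))
robot.grip(0.0,40)
s=robot.read_state();print(s["time_s"],s["tool_pos"],s["width"],s["contact_force"],s["joint_pos"].round(2))
im=robot.camera("wrist");cv2.imwrite("pics/w3.png",cv2.resize(im[:,:,::-1],(640,480)))
```

```text
[0.43777901 0.23640451 0.07255564] 0.5043049771523442
[0.43965022 0.23634923 0.06094977] 1.4633261689454287 size depth 0.2138204023534781 cam z 0.2625836876795616
0.47865022485084413 0.23634922970770655 0.06094977390894109
False
8.3917 [0.47861219 0.23560804 0.04191091] 0.12326907503516692 [-0.1712985  -3.6680899   0.68805878] [-0.55  0.67 -0.02  2.17  0.04  0.3   0.96]
```

View pics/w3.png

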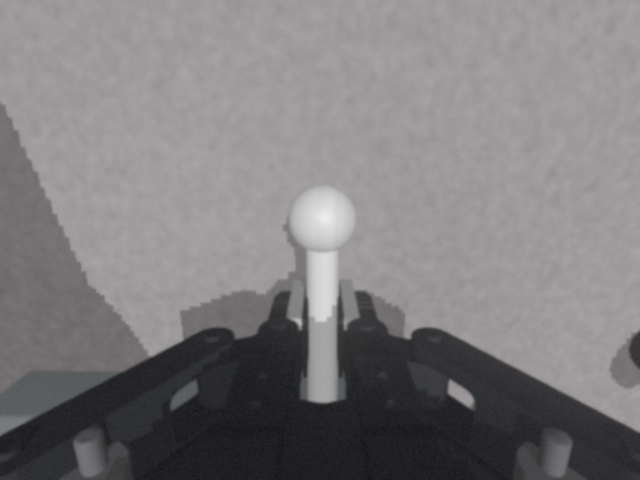

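The bar sits between the pads (width 0.12, about 10 mm, against the 12 mm bar). I'll start along the arc in small steps, watching the radial force.

```bash
cat > arc.py <<'E'
from h import *
def arc(x,hy,hz,angs,lim=25):
    for a in angs:
        u=np.array([0,np.cos(a),np.sin(a)]);t=np.array([0,-np.sin(a),np.cos(a)])
        robot.line_to(np.array([x,hy,hz-.019])+.075*u,vel=.08)
        s=robot.read_state();f=s["contact_force"]
        print(round(a,2),round(s["time_s"],1),"rad %.1f tan %.1f x %.1f"%(f@u,f@t,f[0]),round(s["width"],3))
        if np.linalg.norm(f)>lim: print("STOP");break
E
python3 - <<'E'
from arc import *
q=robot.read_state()["eef_rot"]
print([np.round(robot.solve_ik([.4786,.161+.075*np.cos(a),.036+.075*np.sin(a)],q),2).tolist() for a in(1.57,2.6,3.14)])
arc(.4786,.1605,.055,np.arange(.15,.8,.15))
E
```

```text
[[-0.4, 0.53, -0.05, 2.2, 0.07, 0.42, 1.06], [-0.28, 0.58, -0.06, 2.26, 0.11, 0.3, 1.14], [-0.27, 0.66, -0.04, 2.28, 0.13, 0.21, 1.15]]
0.15 8.7 rad 0.3 tan 0.1 x -0.5 0.124
0.3 9.0 rad 3.0 tan 1.5 x -0.3 0.116
0.45 9.3 rad 5.9 tan -0.3 x -1.3 0.121
0.6 9.6 rad 8.3 tan -0.0 x -2.1 0.123
0.75 9.9 rad 12.2 tan 0.1 x -4.7 0.116
```

Run:
```python
from h import *
s=robot.read_state();print(s["contact_force"],s["ft_torque"],s["tool_pos"])
a=robot.camera("wrist")[:,:,::-1];b=robot.camera("side")[60:220,180:370,::-1]
cv2.imwrite("pics/w4.png",np.hstack([cv2.resize(a,(400,300)),cv2.resize(b,(356,300))]))
```

```text
[-4.73710313  8.84421288  8.39687737] [1.92827099 0.8743385  0.03151671] [0.478668   0.21791723 0.08840375]
```

View pics/w4.png

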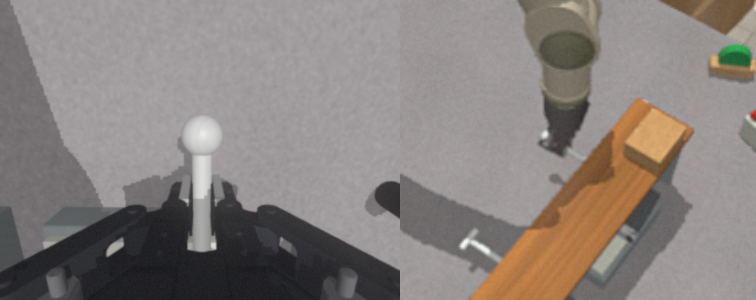

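The bar is still seated in the pads and the plate moves with it. The outward radial force grows as the bar rises, so the bar probably sits a little lower in the pads than I assumed. I'll continue and correct the arc from the radial force.

```bash
cat > arc.py <<'E'
from h import *
def arc(x,c,angs,lim=30,k=.0003,last=False):
    c=np.array(c,float)
    for a in angs:
        u=np.array([0,np.cos(a),np.sin(a)]);t=np.array([0,-np.sin(a),np.cos(a)])
        robot.line_to(np.array([x,c[0],c[1]-.019])+.075*u,vel=.08)
        s=robot.read_state();f=s["contact_force"]
        print(round(a,2),round(s["time_s"],1),"rad %.1f tan %.1f x %.1f"%(f@u,f@t,f[0]),round(s["width"],3),c.round(4))
        if np.linalg.norm(f)>lim: print("STOP");break
        c+=k*(f@u)*u[1:]
    return c
E
python3 - <<'E'
from arc import *
arc(.4786,[.1615,.058],np.arange(.75,1.6,.12))
E
```

```text
0.75 10.2 rad 4.4 tan 2.0 x -1.6 0.119 [0.1615 0.058 ]
0.87 10.5 rad -0.1 tan 0.7 x -0.1 0.121 [0.1625 0.0589]
0.99 10.7 rad 5.3 tan 0.7 x -3.2 0.12 [0.1624 0.0589]
1.11 11.0 rad 2.6 tan 1.5 x -0.8 0.116 [0.1633 0.0602]
1.23 11.3 rad -0.8 tan 1.8 x -1.4 0.119 [0.1637 0.0609]
1.35 11.5 rad 6.3 tan -1.7 x -2.1 0.121 [0.1636 0.0607]
1.47 11.8 rad 5.1 tan -0.3 x -2.5 0.122 [0.164  0.0625]
1.59 12.1 rad -0.9 tan -0.5 x -0.9 0.119 [0.1642 0.064 ]
```

Run:
```python
from arc import *
c=arc(.4786,[.163,.064],np.arange(1.7,2.8,.12));print(c)
a=robot.camera("wrist")[:,:,::-1];b=robot.camera("side")[60:220,180:370,::-1]
cv2.imwrite("pics/w5.png",np.hstack([cv2.resize(a,(400,300)),cv2.resize(b,(356,300))]))
```

```text
1.7 12.3 rad -0.3 tan -1.5 x -1.1 0.127 [0.163 0.064]
1.82 12.6 rad -0.9 tan -1.8 x -0.5 0.121 [0.163  0.0639]
1.94 12.9 rad -3.1 tan 0.5 x 0.0 0.119 [0.1631 0.0637]
2.06 13.1 rad 3.9 tan 1.7 x -0.3 0.12 [0.1634 0.0628]
2.18 13.4 rad -3.1 tan 1.8 x 1.2 0.117 [0.1629 0.0638]
2.3 13.7 rad 4.8 tan 0.6 x 0.9 0.125 [0.1634 0.0631]
2.42 13.9 rad -3.0 tan 3.9 x 2.5 0.123 [0.1624 0.0641]
2.54 14.2 rad 3.9 tan 2.0 x 1.5 0.119 [0.1631 0.0635]
2.66 14.4 rad -1.8 tan 2.2 x 2.2 0.119 [0.1621 0.0642]
2.78 14.7 rad 2.0 tan 2.0 x 1.0 0.121 [0.1626 0.064 ]
[0.16204551 0.06417276]
```

View pics/w5.png

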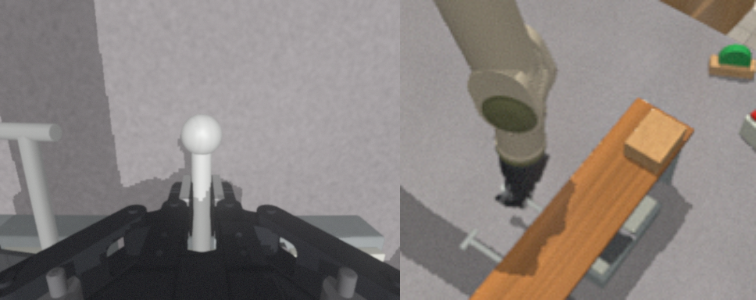

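The ball is still in the pads at (202,134), the holder is near flat on the right, and the T crosspiece ends at (60,132), clear of the fingers. I'll finish the arc, press gently on the stop and release.

Run:
```python
from arc import *
c=arc(.4786,[.162,.0638],[2.9,3.02,3.12])
p=robot.read_state()["tool_pos"]
print("stop hit",robot.line_to([p[0],p[1],p[2]-.012],vel=.03,guard=10))
s=robot.read_state();print(s["tool_pos"],s["contact_force"],s["joint_pos"].round(2))
robot.grip(.45)
s=robot.read_state();print(s["time_s"],s["contact_force"],s["width"])
p=s["tool_pos"];robot.line_to([p[0],p[1],.13],vel=.08)
s=robot.read_state();print(s["time_s"],s["tool_pos"],s["contact_force"])
W=pose("wrist",s)
a=robot.camera("wrist")[:,:,::-1];b=robot.camera("top")[:,:,::-1][120:280,90:303]
print([(d["centre"],d["conf"]) for d in robot.mark_of("wrist","square_holder_handle")])
cv2.imwrite("pics/w6.png",np.hstack([cv2.resize(a,(400,300)),cv2.resize(b,(400,300))]))
```

```text
2.9 15.1 rad 1.4 tan 1.1 x 1.9 0.123 [0.162  0.0638]
3.02 15.3 rad 2.0 tan 1.1 x 1.6 0.122 [0.1616 0.0639]
3.12 15.6 rad 1.7 tan 2.8 x 3.4 0.119 [0.161 0.064]
stop hit True
[0.47874041 0.08590943 0.04391215] [ 1.70684896 -0.60179316 -4.87322425] [-0.27  0.64 -0.04  2.28  0.1   0.22  1.17]
16.2167 [-1.07050975 -0.74905592 -0.08402578] 0.4484318717832791
17.4417 [0.47891567 0.08574666 0.12959486] [ 0.50164995 -0.49635777  0.08470487]
[([264.1, 199.7], 0.64)]
```

View pics/w6.png

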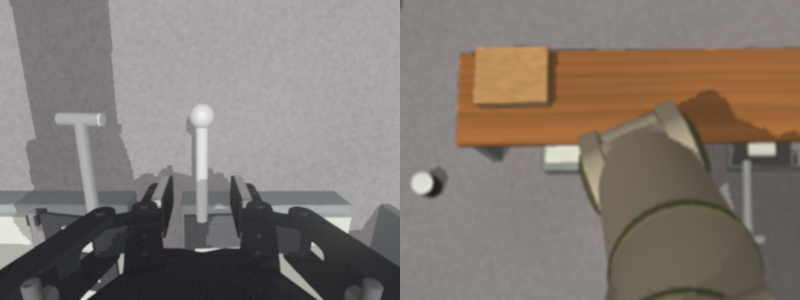

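The holder lies on the right and is released. The guarded press stopped early and its force sign was odd, so I'll check flatness directly by pressing lightly on the bar with closed fingertips. The bar top should be at about 61 mm.

Run:
```python
from h import *
robot.grip(0.0)
p=robot.read_state()["tool_pos"]
robot.line_to([p[0],p[1],.075],vel=.08)
print(robot.line_to([p[0],p[1],.052],vel=.02,guard=10))
s=robot.read_state();print(s["tool_pos"],s["contact_force"])
robot.line_to([p[0],p[1],.14],vel=.1)
robot.goto_joints([-.2,.3,0,1.93,0,np.pi-2.23,1.1])
robot.goto_joints([1.077,.3,0,1.75,0,np.pi-2.05,-.08])
robot.wait(.5)
s=robot.read_state();print(s["time_s"],s["contact_force"])
T=pose("top");a=robot.camera("top")[:,:,::-1];
for n in("square_holder_handle","strip_holder_handle","film_can","loupe"): print(n,[d["centre"] for d in robot.mark_of("top",n)][:1])
b=robot.camera("side")[:,:,::-1]
for n in("square_holder_handle","strip_holder_handle"): print(n,[d["centre"] for d in robot.mark_of("side",n)][:1])
cv2.imwrite("pics/f.png",cv2.resize(np.hstack([a[120:280,60:300],b[90:250,160:370]]),(800,285)))
```

```text
True
[0.47926547 0.08545634 0.06078268] [-2.13270268 -0.46973907 12.78229306]
24.2083 [ 0.13488067 -0.44121775 -0.31243213]
square_holder_handle [[229.4, 230.6]]
strip_holder_handle [[277.7, 232.5]]
film_can [[107.1, 220.3]]
loupe [[392.9, 195.9]]
square_holder_handle [[244.6, 171.5]]
strip_holder_handle [[228.4, 191.3]]
```

View pics/f.png

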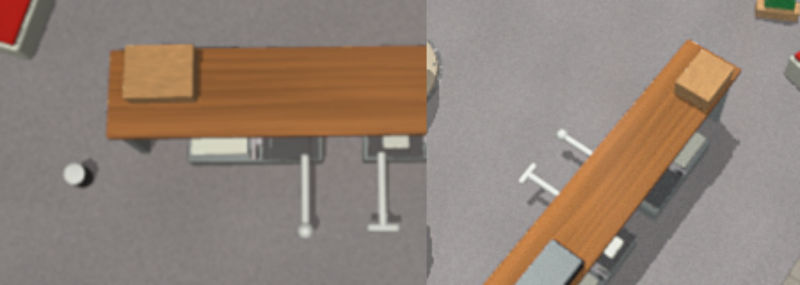

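The press met the bar's top at 60.8 mm with 12.8 N, against 61 mm expected for a bar lying flat. The pictures show the holder turned over to the right and nothing else moved. The arm is clear, so I'm handing in.

```bash
python3 -c "
from station import robot
robot.hand_in()"
```

```text
the job is handed in; nothing more can be done
```

I turned the square-window holder (ball handle, on the left) over by its handle until it lay flat on the right half of its light box. I then let go, moved the arm away and handed in shortly after 24 s, within the 40 s limit.

**Flatness:** I pressed the bar with closed fingertips and met firm resistance (12.8 N) with its top at 60.8 mm. A bar lying flat should be at 61 mm.

**Other objects:** In the last pictures, the strip handle, film can and loupe were all within about 3 px of where they started. That is a few mm, within the networks' usual error. I saw no sign of touching the shelf, but I had no direct reading of force on it.

**Checks that disagreed:**
- **Start height of the handle:** my estimates ranged from 55 to 77 mm. The forces during the turn suggested the bar sat about 9 mm lower in the fingers than I had assumed, so I corrected the arc as it went.
- **Press at the end stop:** the first guarded press tripped early and its force had an odd sign, so I relied on the fingertip check instead.

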